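# Move a ceramic plate to the hotplate with a lifter and set the dial

## Task

Slide the yellow-handled lifter under the white ceramic plate on the blue-railed stand, carry the plate level to the hotplate and lower it, still on the blade, onto the two brass spacer bars so that it lies flat and centred; never touch the plate with the fingers. Draw the lifter out and lay it back down on the bench, resting on its blade and foot. Turn the controller's dial until its white pointer is on the orange mark, and leave the tweezers where they are.

Things in the scene. Friction and masses are not known exactly. Their poses are not given: they have to be found in the camera images.
- lifter: Plate lifter lying on the bench on its blade and a rear foot, total mass about 140 g. Origin on its underside (bench level) below the grip point; +x to the blade, z up. Handle: yellow bar 95 long, 16 wide (y), z 23 to 49, x -55 to 40. Blade: flat steel 80 long, 44 wide, 3 thick, z 0 to 3, x 75 to 155. Sloping shank between. Foot at x -48, 16 across, reaching down to z 0.
- lifter_grip (a point): Point inside the lifter's yellow handle to grip, 36 mm above the lifter's origin; the fingers close along the lifter's y.
- lifter_blade (a point): Centre of the top face of the lifter's blade, 115 mm ahead of the grip point and 3 mm above the blade's underside.
- plate: Square white ceramic plate 88 x 88 x 4 mm, 75 g. Origin at the centre of its underside, z up. It starts lying on the stand's two rails, nearly square and centred on them. On the way to the hotplate stands a fixed circuit-board box, 45 mm high, x 0.44 to 0.64, y -0.27 to -0.01, with a white cable slanting through the air over it up to z 0.25: carry past in front of it, over the bench's front edge.
- stand: Fixed stand: aluminium base 80 x 84 x 8 mm with two upright blue rails along its x, 64 mm long, 8 mm thick, centred at y = +34 and -34 mm (60 mm free between them), tops at z 64. Origin under the centre of the base. A blade can enter between the rails under the plate along x; the side facing the lifter (-x) has free room.
- stand_top (a point): Point midway between the stand's rails at the height of their tops, 64 mm over the bench.
- hotplate: Fixed white hotplate 106 x 106 mm, dark heater top at z 46, with two brass spacer bars along its x, 70 mm long, 8 mm wide, centred at y = +34 and -34 mm (60 mm free between them), tops at z 60, so 14 mm is free under a plate. Origin under its centre; its -x side faces the robot and is free.
- hotplate_seat (a point): Point at the hotplate's centre at the height of the spacer bars' tops; the plate's origin belongs here.
- controller: Fixed white temperature controller box 76 x 76 mm, top at z 26, dial at the centre of its top. Origin under its centre, z up.
- dial (a joint): Dial angle in rad: 0 at the first tick, grows clockwise seen from above, to 4.71 at the last; ticks every 0.524. The orange mark is at 2.618. At value q the white pointer points, in the controller's frame, to the angle 2.357 - q counter-clockwise from its +x.
- dial_grip (a point): On the dial's vertical axis, at mid-height of its black grip bar: bar 36 long (along the white pointer, centred on the axis), 12 wide, z 31 to 55 over the bench, on a disc of 40 mm diameter and 6 mm thick.
- dial_mark (a point): The orange mark on the controller's top, 30 mm from the dial's axis.
- tweezers: Bystander: steel tweezers lying on the bench at the right, 14 x 115 x 9 mm, long along its y. Origin under its centre.
Mind the look-alikes: they are no part of the job. There is more than one size of the plate; the one meant has the size given above.

How it is judged:
By the outcome, as a careful person would: the job done as asked, in the order asked, and still so for the second after the job is handed in, with the robot touching nothing.
It also fails if it takes over 72 s, if anything falls off the work surface, if the arm or the gripper's body presses on something with over 40 N, if the wrist force passes 120 N, or if a joint passes its speed limit or range.

## Robot

A 7-joint arm with a two-finger parallel gripper is mounted at the origin on a cart in front of the work surface, level with it; the furniture and walls round the work are solid. World frame = base frame: x ahead of the robot, y to its left, z up, the work surface at z = 0. Lengths are in mm, angles in rad, forces in N, time in s.
With the tool pointing down it reaches from about 425 to 875 mm from the base axis. Payload 4.7 kg.
Tool frame: the origin (TCP) lies between the finger pads; the fingertips stand 11 mm ahead of it and the grasp point (between the pads) lies 8 mm behind it; z points along the fingers, y is the line along which they close (so a half turn about z gives the same grasp; the last joint's range is limited). The gripper opens to 87 mm and grips with 3 to 60 N. Pads are 19 mm wide; open, the fingers measure 117 mm over their backs; the gripper's body (75 mm by 190 mm) begins 51 mm behind the grasp point.
Start: joints at [1.233, 0.321, -0.07, 1.45, 0.023, 1.371, -0.057], TCP at [223.963, -610.217, 233.587] pointing down, gripper open.
Joint ranges: [-2.86, 2.86], [-0.3, 2.09], [-1.38, 1.24], [0.06, 2.45], [-1.56, 4.7], [0.09, 2.05], [-2.69, 2.69]. Speed limits (rad/s): [2.57, 2.57, 3.14, 3.14, 3.14, 3.14, 3.14].

## Interface

Orientations are given as a 3x3 rotation matrix whose columns are the frame's x, y, z axes.
In Python, from station import manip gives the robot as it stands.
- The arm moves only by the tool servo_tool, never from a script. Its argument "deltas" is a list of rows, each a list of 4 numbers: the shift along the tool's x, y, z in m, then the turn about the tool's z in degrees. In form: [[tx, ty, tz, roll], ...]. A call has 1 to 8 rows; each row shifts and turns the commanded pose from where the row before left it, along the tool's axes as they then stand; what a row does not reach is not made up. A row lasts 1/10 s, in which the tool goes at most 50 mm and 8.59 degrees, less where a joint would pass 70% of its speed; a pose out of reach is approached as far as the arm can. A call is refused whole if a number of a shift passes 0.05 or a number of a turn 8.59, either way. A call with a gripper value outside its range is refused whole. "grip" is the finger opening in m, from 0 to 0.087, set as the call begins (left out, the last holds). The fingers move at their own pace and stop on an object; "squeeze" is the grip in N (left out, the last holds). Time passes only in rows, so rows that do not move let the fingers close. It gives the time, the measured TCP pose, the force, the opening and the grip force at its end, in the units of the state.
- manip.state(): the state, without advancing time (a new reading comes with each control period).
- manip.camera(name): name is "side" or "top"; returns the picture (400x640x3 uint8, blue, green, red); there is no depth.
- manip.calibration(name): a dict with "fx", "fy", "cx", "cy" (pixels), "R" (3x3) and "t" (3): a world point X has camera coordinates R X + t. Camera axes: x right, y down, z forward; pixel columns grow to the right and rows downward; lengths in mm; the calibration is good to about 2 mm. A picture is of the moment at which its call begins. calibration takes no time and is no camera call.
- manip.sign_off(): hands the job in; it is judged then, once.
The state is a dict: "t": time; "joint_pos": joint angles; "qd": joint speeds; "joint_efforts": joint torques, N m; "position": TCP position; "eef_rot": TCP orientation; "contact_force": force on the tool from outside, world axes, zero at the start; "wrist_torque": the same for the moment, N m; "finger_gap": finger opening in mm; "grip_force": force on a finger pad.
Only numpy, scipy, OpenCV 4.12 (cv2) and the standard library are available. Lean on these libraries where they do the work, as an engineer would, in place of code of your own. Each camera call takes 0.05 s, during which the arm holds its last target. There are 200 camera calls.

## Working session

There is one attempt and no reset: what is moved stays moved. The work goes in short steps, Python scripts to look and compute and a tool call to move; the robot and the scene stay as the last step left them, time stands still between calls to the robot, and variables do not carry over. Pictures are saved under pics/ and viewed, at most 10 in all, crops included, and the job is handed in when it is done.

Besides the shell and the picture viewer there is one more tool, called after "Emit:" as name(argument=value, ...) on one line, values as JSON. servo_tool: Moves the arm, as the interface text tells. Its arguments: {"type":"object","properties":{"deltas":{"type":"array","items":{"type":"array","items":{"type":"number"}}},"grip":{"type":"number"},"squeeze":{"type":"number"}},"required":["deltas"]}

```bash
mkdir -p pics; ls
python3 - <<'E'
from station import manip
import cv2,numpy as np
for n in("top","side"):
    cv2.imwrite(f"pics/{n}0.png",manip.camera(n)); c=manip.calibration(n)
    print(n,c["fx"],c["fy"],c["cx"],c["cy"],np.round(c["R"],3).tolist(),np.round(c["t"],1))
s=manip.state();print(s["t"],s["position"],np.round(s["eef_rot"],3).tolist(),s["finger_gap"])
E
```

```text
pics
top 446.7355196288758 446.7355196288758 313.439896610051 197.34294448217202 [[0.028, -1.0, -0.002], [-0.999, -0.028, -0.042], [0.042, 0.003, -0.999]] [ -82.2  541.7 1416. ]
side 477.35814367455197 477.35814367455197 317.46792219733385 194.65192601048673 [[-0.018, -1.0, 0.017], [-0.438, -0.008, -0.899], [0.899, -0.023, -0.438]] [ -38.2  314.  1090.4]
0.1 [ 223.78617782 -609.7661527   232.59141044] [[0.939, 0.345, -0.001], [0.345, -0.939, 0.002], [-0.0, -0.002, -1.0]] 87.15569018092532
```

View pics/top0.png

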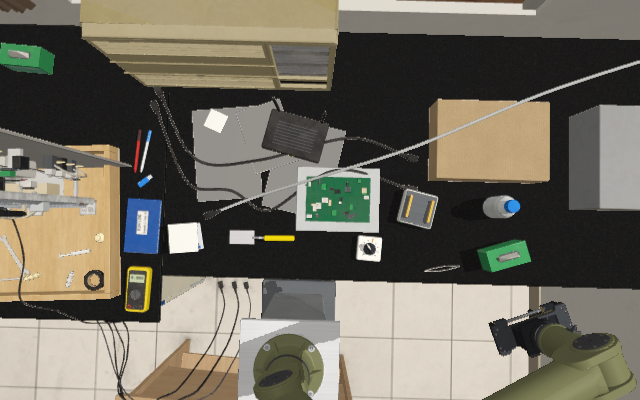

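View pics/side0.png

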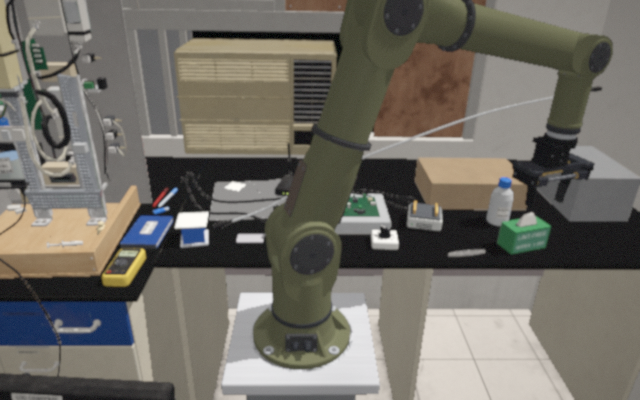

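The top view shows the plate on the stand at (184,238), the lifter at (242..294,238) with its blade toward the plate, the hotplate at (418,208), the controller at (369,248) and the tweezers at (441,268). A small decoy plate lies at (215,121).

```bash
cat > h.py <<'E'
from station import manip
import cv2,numpy as np
def ray(n,u,v,z):
    c=manip.calibration(n);R=np.array(c["R"]);t=np.array(c["t"])
    d=R.T@np.array([(u-c["cx"])/c["fx"],(v-c["cy"])/c["fy"],1]);o=-R.T@t
    return o+d*(z-o[2])/d[2]
def proj(n,X):
    c=manip.calibration(n);p=np.array(c["R"])@np.array(X)+c["t"]
    return np.array([c["fx"]*p[0]/p[2]+c["cx"],c["fy"]*p[1]/p[2]+c["cy"]])
def blob(m,box):
    """largest blob's contour in box (x0,y0,x1,y1)"""
    k=np.zeros_like(m);x0,y0,x1,y1=box;k[y0:y1,x0:x1]=m[y0:y1,x0:x1]
    cs,_=cv2.findContours(k,cv2.RETR_EXTERNAL,cv2.CHAIN_APPROX_NONE)
    return max(cs,key=cv2.contourArea)[:,0].astype(float)
def rect(n,c,z):
    """min-area rectangle in world xy of contour on plane z"""
    P=np.array([ray(n,u,v,z)[:2] for u,v in c],np.float32)
    return cv2.minAreaRect(P)
E
python3 - <<'E'
from h import *
t=cv2.imread("pics/top0.png");h=cv2.cvtColor(t,cv2.COLOR_BGR2HSV)
white=cv2.inRange(h,(0,0,170),(180,60,255));yel=cv2.inRange(h,(20,120,120),(35,255,255))
brass=cv2.inRange(h,(10,80,80),(35,255,255));grey=cv2.inRange(h,(0,0,110),(180,60,255))
print("handle",rect("top",blob(yel,(255,225,305,250)),49))
print("blade",rect("top",blob(grey,(222,225,258,250)),3))
print("plate",rect("top",blob(white,(160,215,210,260)),68))
print("hot",rect("top",blob(grey,(390,180,445,235)),46))
for b in((395,185,418,235),(418,185,445,235)):print("bar",rect("top",blob(brass,b),60))
print("ctl",rect("top",blob(white,(350,230,388,268)),26))
a=cv2.resize(t[180:270,340:460],None,fx=6,fy=6,interpolation=cv2.INTER_CUBIC)
b=cv2.resize(t[215:262,160:305],None,fx=5,fy=5,interpolation=cv2.INTER_CUBIC)
cv2.imwrite("pics/a.png",a);cv2.imwrite("pics/b.png",b)
E
```

```text
handle ((414.6937255859375, 36.24399948120117), (15.452798843383789, 93.0235824584961), 1.6311312913894653)
blade ((410.7299499511719, 155.13323974609375), (44.708370208740234, 89.74775695800781), 1.628404974937439)
plate ((407.6705017089844, 320.71124267578125), (87.78782653808594, 103.46507263183594), 6.01586389541626)
hot ((519.8701782226562, -391.53271484375), (108.57696533203125, 110.83367919921875), 76.39581298828125)
bar ((524.8408203125, -360.9236145019531), (10.445338249206543, 68.2134780883789), 77.12237548828125)
bar ((509.9449462890625, -426.6873474121094), (11.178226470947266, 70.39342498779297), 76.9915771484375)
ctl ((387.8794860839844, -245.92666625976562), (74.91648864746094, 74.3753433227539), 86.4462661743164)
```

View pics/a.png

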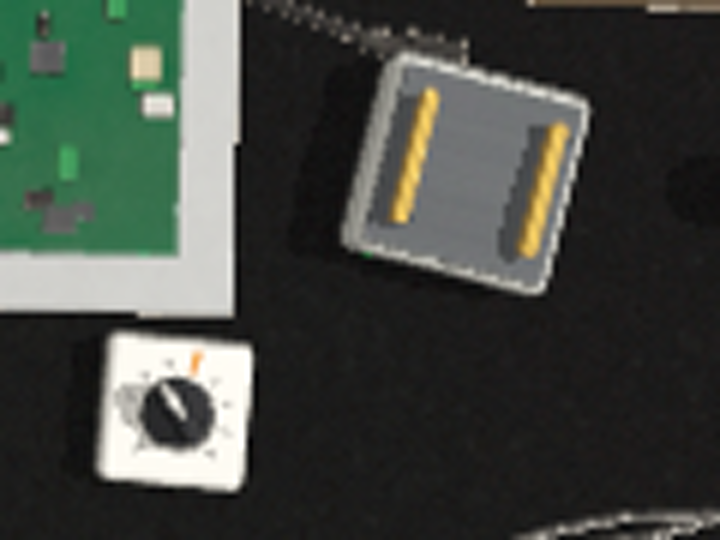

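View pics/b.png

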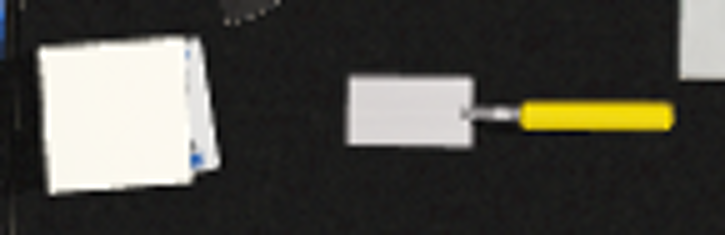

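The crops show the hotplate bars turned by about -13°, the dial pointer up-left and the orange mark up-right at (372,240) px. The stand base peeks out right of the plate. I'll refine the plate, stand, pointer and cable.

Run:
```python
from h import *
t=cv2.imread("pics/top0.png");h=cv2.cvtColor(t,cv2.COLOR_BGR2HSV);s=cv2.imread("pics/side0.png")
print("plate/base px",t[240,165:208].min(axis=1), t[235,180:206].tolist()[12:])
m=cv2.inRange(t,(225,240,245),(255,255,255)); print("plate",rect("top",blob(m,(160,215,210,260)),68))
print("base corners z8",[ray("top",u,v,8).round(1).tolist() for u,v in((200,222.6),(203.9,248.4))])
print("mark",ray("top",340+196/6,180+362/6,26).round(1),"ctl c",ray("top",340+176/6,180+412/6,26).round(1))
# pointer: bright within dial disc
g=cv2.cvtColor(t,cv2.COLOR_BGR2GRAY)
print(g[239:258,360:380])
c=manip.calibration("side");R=np.array(c["R"]);o=-R.T@c["t"]
ct=manip.calibration("top");Rt=np.array(ct["R"]);ot=-Rt.T@ct["t"]
a=ray("top",210,214,0)-ot;b=ray("top",420,138,0)-ot;n=np.cross(a,b)
for p in((240,212),(270,204),(370,156),(430,133),(480,112)):
    d=ray("side",*p,0)-o;print("cable",p,(o+d*(n@(ot-o))/(n@d)).round())
```

```text
plate/base px [ 18  15  17  96 245 238 238 238 239 239 239 239 239 239 239 239 239 239
 239 239 239 239 240 239 240 240 240 240 239 240 239 240 248 227 226 226
 225 195  26  26  24  24  26] [[240, 249, 252], [240, 249, 252], [239, 249, 252], [239, 249, 252], [239, 248, 251], [226, 232, 234], [227, 228, 230], [227, 228, 230], [227, 228, 230], [226, 228, 229], [29, 30, 30], [27, 28, 27], [24, 23, 24], [23, 23, 26]]
plate ((406.4979553222656, 328.5867919921875), (85.21470642089844, 86.39541625976562), 5.991600513458252)
base corners z8 [[452.9, 293.4, 8.0], [371.2, 277.7, 8.0]]
mark [ 413.  -257.1   26. ] ctl c [ 386.6 -247.2   26. ]
[[251 251 251 251 251 252 251 247 245 252 252 249 194 211 252 252 253 253
  253 253]
 [251 251 251 251 251 252 250 225 195 252 251 247 180 240 252 252 252 253
  252 252]
 [251 251 251 247 245 251 251 250 228 248 251 235 192 252 252 252 253 252
  252 252]
 [251 251 250 224 195 251 244 242 240 210 241 227 222 252 252 248 249 252
  252 252]
 [245 245 245 243 218 239 159 116  49  59  64 130 213 244 251 221 229 252
  252 252]
 [188 184 188 187 177 110  88 187  9
[... 633 characters left out ...]
  248 252]
 [251 251 249 185 133  50  42  43  42  31  32  57  63  71 100 226 251 227
  228 252]
 [251 251 245 181 184 109  49  40  40  41  32  46  61 109 179 252 251 251
  251 252]
 [251 250 218 174 202 200 153 146 119  89  90 118 129 200 245 245 251 251
  251 251]
 [251 250 228 251 251 251 251 250 222 193 195 223 225 249 199 195 251 251
  251 250]
 [251 251 251 251 251 251 251 251 251 251 251 251 251 252 250 228 251 251
  251 250]
 [251 251 251 251 251 251 251 251 251 251 251 251 251 251 251 251 251 251
  251 249]]
cable (240, 212) [503. 200.  41.]
cable (270, 204) [539. 107.  52.]
cable (370, 156) [ 658. -224.  175.]
cable (430, 133) [ 738. -439.  232.]
cable (480, 112) [ 808. -628.  289.]
```

Emit:
servo_tool(deltas=[[0.025, -0.034, 0.005, 0], [0.025, -0.034, 0.005, 0], [0.025, -0.034, 0.005, 0], [0.025, -0.034, 0.005, 0], [0.025, -0.034, 0.005, 0], [0.025, -0.034, 0.005, 0], [0.025, -0.034, 0.005, 0], [0.025, -0.034, 0.005, 0]], grip=0.06)

```text
t: 0.9
position: [318.0, -284.1, 193.0]
eef_rot: [[0.939, 0.344, -0.0], [0.344, -0.939, -0.0], [-0.0, -0.0, -1.0]]
contact_force: [0.3, 0.5, 0.3]
finger_gap: 59.7
grip_force: 0.0
```

Emit:
servo_tool(deltas=[[0.025, -0.034, 0.005, 0], [0.025, -0.034, 0.005, 0], [0.025, -0.034, 0.005, 0], [0.025, -0.034, 0.005, 0], [0.025, -0.034, 0.005, 0], [0.025, -0.034, 0.005, 0], [0.025, -0.034, 0.005, 0], [0.025, -0.034, 0.005, 0]])

```text
t: 1.7
position: [411.9, 39.9, 153.3]
eef_rot: [[0.939, 0.344, 0.0], [0.344, -0.939, -0.001], [0.0, 0.001, -1.0]]
contact_force: [0.9, -0.4, -0.5]
finger_gap: 60.2
grip_force: 0.0
```

Emit:
servo_tool(deltas=[[0, 0, 0, -8], [0, 0, 0, -8], [0, 0, 0, -8], [0, 0, 0, -8], [0, 0, 0, -8], [0, 0, 0, -8], [0, 0, 0, -8], [0, 0, 0, -8]])

```text
t: 2.5
position: [411.6, 38.3, 153.2]
eef_rot: [[0.096, 0.995, -0.001], [0.995, -0.096, -0.0], [-0.0, -0.001, -1.0]]
contact_force: [0.2, -0.9, 0.1]
finger_gap: 59.9
grip_force: 0.0
```

Emit:
servo_tool(deltas=[[0, 0, 0, -7.4], [0, 0, 0, 0]])

```text
t: 2.7
position: [411.7, 38.3, 153.3]
eef_rot: [[-0.028, 1.0, -0.001], [1.0, 0.028, -0.0], [-0.0, -0.001, -1.0]]
contact_force: [-0.8, -0.0, -0.2]
finger_gap: 60.2
grip_force: 0.0
```

Emit:
servo_tool(deltas=[[0.005, 0.003, 0.02, 0], [0, 0, 0.03, 0], [0, 0, 0.03, 0], [0, 0, 0.02, 0], [0, 0, 0.015, 0], [0, 0, 0.01, 0], [0, 0, 0, 0]])

```text
t: 3.4
position: [413.7, 43.4, 27.4]
eef_rot: [[-0.026, 1.0, -0.003], [1.0, 0.026, 0.001], [0.001, -0.003, -1.0]]
contact_force: [-0.3, -0.4, -0.7]
finger_gap: 60.1
grip_force: 0.0
```

Emit:
servo_tool(deltas=[[0, 0.001, 0, 0], [0, 0, 0, 0], [0, 0, 0, 0], [0, 0, 0, 0], [0, 0, 0, 0], [0, 0, 0, 0]], grip=0.0, squeeze=55)

```text
t: 4.0
position: [415.9, 43.3, 28.7]
eef_rot: [[-0.027, 1.0, 0.0], [1.0, 0.027, -0.0], [-0.0, 0.0, -1.0]]
contact_force: [-0.5, 0.7, -1.1]
finger_gap: 19.8
grip_force: 0.4
```

Emit:
servo_tool(deltas=[[0, 0, -0.01, 0], [0, 0, -0.02, 0], [0, 0, -0.03, 0], [0, 0, -0.02, 0], [0, 0, -0.01, 0], [0, 0, 0, 0], [0, 0, 0, 0]])

```text
t: 4.7
position: [415.3, 43.3, 117.9]
eef_rot: [[-0.027, 1.0, -0.001], [1.0, 0.027, -0.0], [-0.0, -0.001, -1.0]]
contact_force: [0.6, -0.3, -1.8]
finger_gap: 15.8
grip_force: 55.0
```

Run:
```python
from h import *
t=manip.camera("top");s=manip.camera("side");cv2.imwrite("pics/t1.png",t);cv2.imwrite("pics/s1.png",s)
a=cv2.resize(t[205:265,155:305],None,fx=5,fy=5,interpolation=cv2.INTER_CUBIC)
b=cv2.resize(s[180:240,160:310],None,fx=5,fy=5,interpolation=cv2.INTER_CUBIC)
cv2.imwrite("pics/c1.png",np.vstack([a,b])[:600])
p=manip.state();print(p["position"],p["finger_gap"])
```

```text
[414.83084366  43.35247668 117.36304786] 15.887212947933978
```

View pics/c1.png

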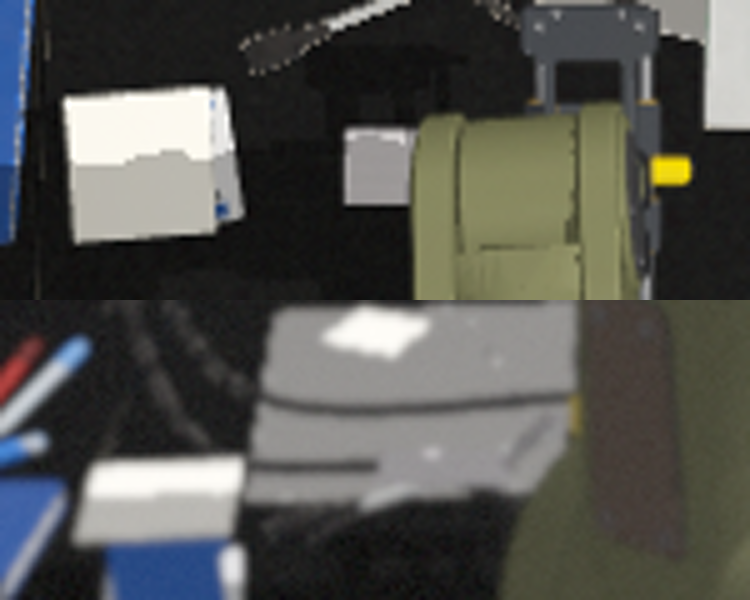

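The plate sits in place and the blade is lifted at (224..237, 230..246) px. The fingers were still closing when the lift began, so I must measure the blade's height in the grip.

Emit:
servo_tool(deltas=[[0.008, 0.003, 0, -1.6], [0.015, 0.006, 0, -1.6], [0.015, 0.006, 0, -1.6], [0.015, 0.006, 0, -1.6], [0.009, 0.005, 0, 0], [0, 0, 0, 0], [0, 0, 0, 0]])

```text
t: 5.5
position: [436.4, 108.1, 118.3]
eef_rot: [[-0.141, 0.99, -0.001], [0.99, 0.141, 0.0], [0.0, -0.001, -1.0]]
contact_force: [0.7, -0.6, -1.8]
finger_gap: 15.5
grip_force: 55.0
```

Run:
```python
from h import *
t=manip.camera("top");s=manip.camera("side");cv2.imwrite("pics/t2.png",t);cv2.imwrite("pics/s2.png",s)
p=manip.state();P=p["position"];R=np.array(p["eef_rot"]);x=R[:,0];print(P.round(1) if hasattr(P,'round') else P,np.degrees(np.arctan2(x[1],x[0])))
for z in(P[2]-28+3,):
  for a,b in((75,22),(155,22),(155,-22),(75,-22)):
    X=np.array(P)+a*x+b*R[:,1];X[2]=z;print(proj("top",X).round(1),proj("side",X).round(1))
a=cv2.resize(t[205:265,170:300],None,fx=6,fy=5,interpolation=cv2.INTER_CUBIC)
b=cv2.resize(s[175:235,170:300],None,fx=6,fy=5,interpolation=cv2.INTER_CUBIC)
cv2.imwrite("pics/c2.png",np.vstack([a,b]))
```

```text
[436.4 107.1 118.3] 97.95703059697759
[228.9 225.8] [242.  205.4]
[202.4 228.7] [215.1 206.9]
[203.9 243.3] [214.6 213.7]
[230.4 240.4] [242.2 212.1]
```

View pics/c2.png

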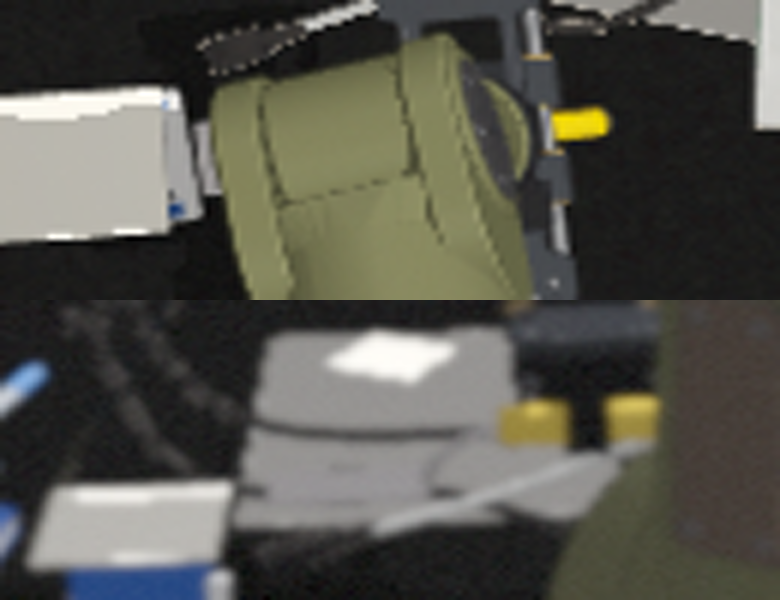

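Run:
```python
from h import *
s0=cv2.imread("pics/s0.png") if 0 else cv2.imread("pics/side0.png");s2=cv2.imread("pics/s2.png")
d=cv2.absdiff(s0,s2).max(axis=2)
d=np.clip(d.astype(int)*8,0,255).astype(np.uint8)
m=d.copy();cv2.imwrite("pics/d2.png",cv2.resize(m[180:225,195:290],None,fx=8,fy=8,interpolation=cv2.INTER_NEAREST))
p=manip.state();P=np.array(p["position"]);R=np.array(p["eef_rot"]);x=R[:,0]
for a in(15,40):
  for z in(23,49):
    X=P+a*x-8*R[:,1]*(-1);X[2]=P[2]-28+z;print(a,z,proj("side",X).round(1))
h=cv2.cvtColor(s2,cv2.COLOR_BGR2HSV);y=cv2.inRange(h,(20,120,90),(35,255,255));print(cv2.boundingRect(blob(y,(250,185,268,210)).astype(np.int32)))
print(np.where(y[185:210,256]>0)[0]+185,np.where(y[185:210,262]>0)[0]+185)
```

```text
15 23 [261.9 200.4]
15 49 [261.6 192.6]
40 23 [253.5 200.9]
40 49 [253.1 193.1]
(254, 195, 11, 8)
[196 197 198 199 200 201 202] [195 196 197 198 199 200 201 202]
```

View pics/d2.png

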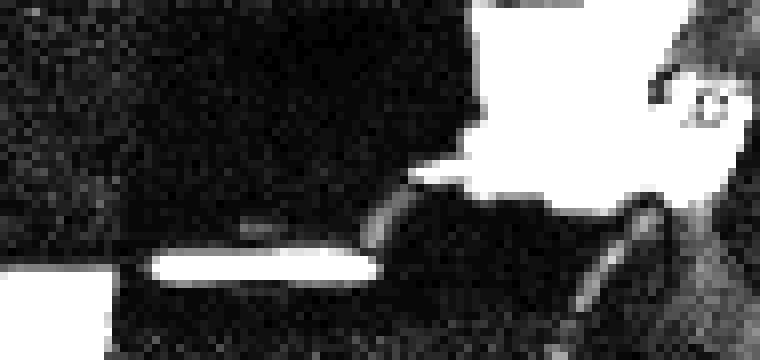

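The difference picture shows the blade's near edge as a level strip at (214..242, 211..215.6) px, and the shank up to the handle. I'll measure its height and pitch at subpixel.

Run:
```python
from h import *
s0=cv2.imread("pics/side0.png").astype(int);s2=cv2.imread("pics/s2.png").astype(int)
p=manip.state();P=np.array(p["position"]);R=np.array(p["eef_rot"]);x=R[:,0]
d=np.abs(s0-s2).sum(axis=2);print(d[204:219,214:244:4])
print(s2[204:219,214:244:4].sum(axis=2))
for a in(75,95,115,135,155):
    X=P+a*x-22*R[:,1];X[2]=P[2]-28+1.5;u,v=proj("side",X);c=int(round(u));w=d[209:218,c-1:c+2].sum(axis=1).astype(float);w[w<30]=0
    vo=(w*np.arange(209,218)).sum()/w.sum()
    Y=X+[0,0,-10];print(a,u.round(1),v.round(2),"obs",vo.round(2),"dz",((vo-v)/(proj("side",Y)[1]-v)*-10).round(1))
```

```text
[[  4   2   6   0   3   7   1   8]
 [  1   1   0   2   8   6   6  16]
 [  1   1   2   4   3   2   5  39]
 [  2   1   4  15  11   3   3  53]
 [  1   3   2  32  19   6   4  60]
 [  4   4   3  23   7   6   6  57]
 [  2  10  11   2  14  19  16  35]
 [ 23  46  44  48  85  80  58  20]
 [ 66 137 143 139 179 177 147  15]
 [122 224 210 215 232 222 209  50]
 [ 68 162 125 135 127 137 118  27]
 [  5  51  24   3  13  43  43   3]
 [  7   1   2  15  12   6   9   4]
 [  4   3   1   2  13   0   1   1]
 [  4   2   5   7   7   2   4   4]]
[[440 438 432 432 408 416 429 426]
 [445 446 444 443 435 435 442 423]
 [444 445 445 439 445 444 448 405]
 [445 444 443 426 432 446 445 389]
 [444 444 448 412 425 449 449 384]
 [446 447 445 420 440 449 448 391]
 [441 449 449 440 444 451 449 403]
 [425 449 448 451 455 448 458 391]
 [378 449 450 452 451 454 450 343]
 [354 447 447 446 450 449 443 286]
 [374 446 434 438 435 441 430 323]
 [401 435 424 402 410 441 439 440]
 [428 436 435 420 426 448 467 509]
 [441 444 442 438 433 455 509 508]
 [446 452 445 431 412 489 513 435]]
75 242.2 212.59 obs 211.62 dz 3.3
95 235.4 212.99 obs 212.71 dz 0.9
115 228.5 213.39 obs 212.66 dz 2.4
135 221.5 213.79 obs 212.87 dz 3.1
155 214.6 214.19 obs 212.97 dz 4.1
```

The strip is only where the blade hides a dark cable, so it isn't an edge. I'll lower to insertion height, where the blade shows against the black bench.

Emit:
servo_tool(deltas=[[0, 0, 0.01, 0], [0, 0, 0.016, 0], [0, 0, 0.01, 0], [0, 0, 0.004, 0], [0, 0, 0, 0], [0, 0, 0, 0]])

```text
t: 6.2
position: [436.8, 107.5, 78.8]
eef_rot: [[-0.138, 0.99, 0.0], [0.99, 0.138, 0.0], [0.0, 0.0, -1.0]]
contact_force: [0.4, -0.2, -1.3]
finger_gap: 15.9
grip_force: 55.0
```

```bash
cat >> h.py <<'E'
def frame():
    p=manip.state();return np.array(p["position"]),np.array(p["eef_rot"])
E
python3 - <<'E'
from h import *
s=manip.camera("side");cv2.imwrite("pics/s3.png",s);P,R=frame();x=R[:,0];print(P)
g=s.sum(axis=2,dtype=int)
for a in(78,90,105,120,135,150):
  r=[]
  for b,z in((22,3),(-22,3),(-22,0)):
    X=P+a*x+b*R[:,1];X[2]=P[2]-28+z;r.append(proj("side",X).round(1).tolist())
  print(a,r)
print(g[208:236,[214,217,220,224,228,232,236,240]])
cv2.imwrite("pics/c3.png",cv2.resize(s[190:240,180:290],None,fx=7,fy=7,interpolation=cv2.INTER_CUBIC))
E
```

```text
[436.99713921 107.50903272  78.96768978]
78 [[241.5, 216.7], [241.8, 223.7], [241.8, 224.6]]
90 [[237.6, 217.0], [237.7, 224.0], [237.8, 224.9]]
105 [[232.6, 217.2], [232.6, 224.3], [232.7, 225.2]]
120 [[227.7, 217.5], [227.5, 224.6], [227.6, 225.5]]
135 [[222.7, 217.8], [222.4, 224.9], [222.4, 225.8]]
150 [[217.7, 218.1], [217.2, 225.2], [217.3, 226.1]]
[[440 442 441 443 445 444 444 441]
 [444 444 439 445 442 445 444 444]
 [440 439 435 441 436 427 428 444]
 [404 407 404 403 397 375 376 411]
 [314 307 317 314 295 269 276 316]
 [235 224 230 228 226 219 226 234]
 [303 288 294 308 306 303 305 304]
 [399 389 386 395 393 397 403 412]
 [441 433 436 437 431 430 445 486]
 [440 447 443 442 439 442 473 519]
 [433 459 441 444 433 426 496 505]
 [409 460 441 439 423 402 470 468]
 [308 442 431 444 434 424 444 437]
 [197 429 438 451 443 444 452 424]
 [176 443 438 448 445 452 453 430]
 [185 449 451 447 452 457 451 439]
 [210 449 452 451 451 454 457 444]
 [216 448 454 451 442 439 434 415]
 [227 427 428 424 395 390 355 332]
 [199 366 346 329 289 282 223 202]
 [142 255 225 205 167 130 136  98]
 [ 86 141 111 107  88  55  86  57]
 [ 91  77  67  67  87  72  45  45]
 [ 87  66  54  49  70  65  54  49]
 [ 69  65  53  58  61  60  39  69]
 [ 54  60  63  19  50  68  66  49]
 [ 52  62  58  76  49  52  71  58]
 [ 54  68  44  43  67  60  52  69]]
```

View pics/c3.png

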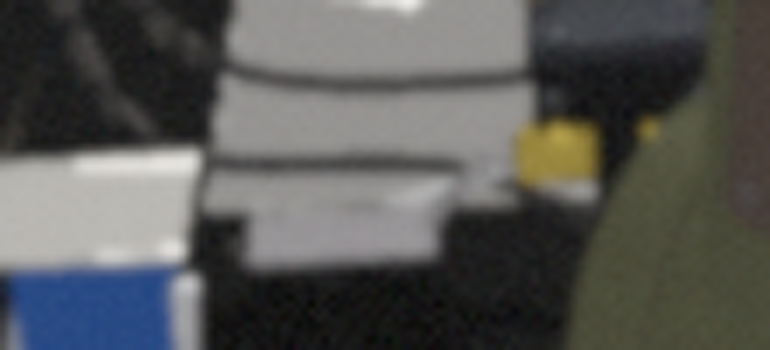

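The blade is level, with its bottom edge at v≈227–228 px. That is about 2 px lower than predicted, so the lifter sits about 5 mm lower in the grip. There is ample clearance under the plate (64 mm), so I insert.

Emit:
servo_tool(deltas=[[0.006, 0, 0, 0], [0.012, 0, 0, 0], [0.014, 0, 0, 0], [0.014, 0, 0, 0], [0.012, 0, 0, 0], [0.006, 0, 0, 0], [0, 0, 0, 0]])

```text
t: 6.95
position: [427.7, 171.9, 78.8]
eef_rot: [[-0.14, 0.99, 0.001], [0.99, 0.14, 0.0], [0.0, 0.001, -1.0]]
contact_force: [0.5, -0.4, -1.4]
finger_gap: 15.7
grip_force: 55.0
```

Run:
```python
from h import *
# bias of the bench-level blade bottom edge in the first side picture
s=cv2.imread("pics/side0.png");g=s.sum(axis=2,dtype=int);d=np.array([np.cos(np.radians(91.6)),np.sin(np.radians(91.6)),0]);n=np.array([d[1],-d[0],0])
for a in(100,125,145):
  X=np.array([414.5,43.7,0])+a*d-22*n;u,v=proj("side",X);print(u.round(1),v.round(2),g[228:250,int(round(u))])
s=manip.camera("side");t=manip.camera("top");cv2.imwrite("pics/s4.png",s);cv2.imwrite("pics/t4.png",t);print(frame()[0])
m=cv2.inRange(t,(130,140,140),(255,255,255));print(manip.state()["contact_force"])
```

```text
255.0 241.85 [ 90  97  78  72 155 353 524 611 643 649 650 650 635 571 431 243 110  85
  86  80  84  81]
246.6 241.93 [100  91  97  73 168 344 521 611 641 646 646 645 635 583 444 251 102  94
  90  87 102  82]
239.9 241.99 [ 87 106  88  64 166 344 518 611 643 646 650 646 635 586 446 251 122  75
  73  59  80  83]
[427.79962317 170.47820073  78.58646821]
[-0.44620723 -0.28558172 -2.17008639]
```

Bias-corrected, the lifter underside is about TCP − 32.5. I finish the insertion, then lift slowly.

Emit:
servo_tool(deltas=[[0.01, 0, 0, 0], [0.012, 0, 0, 0], [0.01, 0, 0, 0], [0.003, 0, 0, 0], [0, 0, 0, 0], [0, 0, 0, 0]])

```text
t: 7.65
position: [422.8, 205.1, 78.4]
eef_rot: [[-0.138, 0.99, -0.0], [0.99, 0.138, -0.0], [-0.0, -0.0, -1.0]]
contact_force: [-0.4, 0.6, -1.4]
finger_gap: 15.9
grip_force: 55.0
```

Emit:
servo_tool(deltas=[[0, 0, -0.004, 0], [0, 0, -0.004, 0], [0, 0, -0.003, 0], [0, 0, -0.002, 0], [0, 0, -0.002, 0], [0, 0, -0.002, 0], [0, 0, -0.002, 0], [0, 0, -0.002, 0]])

```text
t: 8.45
position: [422.7, 205.4, 99.6]
eef_rot: [[-0.139, 0.99, -0.0], [0.99, 0.139, -0.0], [-0.0, -0.0, -1.0]]
contact_force: [0.3, -0.8, -2.4]
finger_gap: 15.5
grip_force: 55.0
```

Emit:
servo_tool(deltas=[[0, 0, -0.003, 0], [0, 0, -0.005, 0], [0, 0, -0.007, 0], [0, 0, -0.009, 0], [0, 0, -0.008, 0], [0, 0, -0.006, 0], [0, 0, -0.003, 0], [0, 0, 0, 0]])

```text
t: 9.25
position: [423.2, 205.5, 141.0]
eef_rot: [[-0.138, 0.99, 0.001], [0.99, 0.138, -0.0], [-0.0, 0.001, -1.0]]
contact_force: [0.4, -0.1, -2.1]
finger_gap: 15.6
grip_force: 55.0
```

```bash
cat >> h.py <<'E'
def plate(t,z,box,lo=(140,150,150)):
    return rect("top",blob(cv2.inRange(t,lo,(255,255,255)),box),z)
E
python3 - <<'E'
from h import *
s=manip.camera("side");t=manip.camera("top");cv2.imwrite("pics/s5.png",s);cv2.imwrite("pics/t5.png",t);print(frame()[0])
a=cv2.resize(t[205:265,150:280],None,fx=6,fy=5,interpolation=cv2.INTER_CUBIC)
b=cv2.resize(s[165:225,150:280],None,fx=6,fy=5,interpolation=cv2.INTER_CUBIC)
cv2.imwrite("pics/c5.png",np.vstack([a,b]))
E
```

```text
[422.73309416 205.31654242 140.36299733]
```

View pics/c5.png

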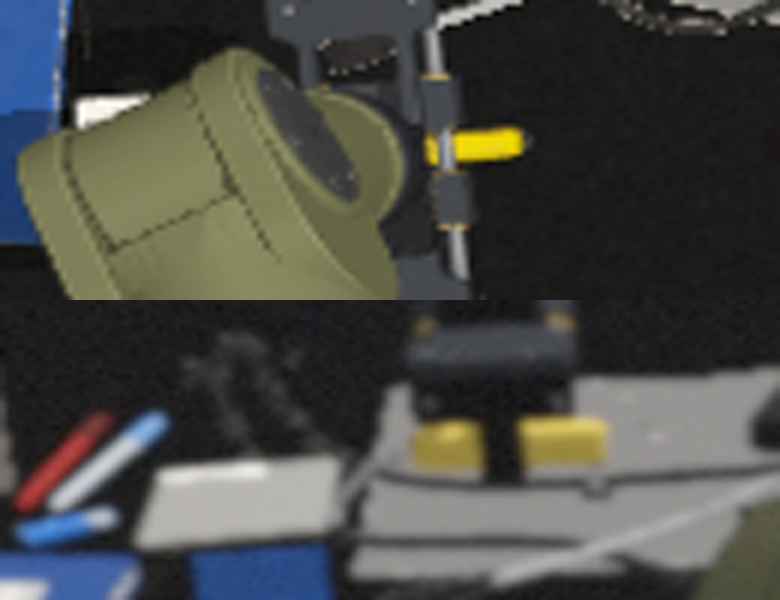

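The plate is on the blade and level in the side view, at (172..206, 196..214) px. Now I carry it with the blade yawed slightly forward, so it passes in front of the box.

Emit:
servo_tool(deltas=[[0, 0, 0, -1], [0, 0, 0, -2], [0, 0, 0, -2], [0, 0, 0, -2], [-0.005, -0.001, 0, 0], [-0.009, -0.003, 0, 0], [-0.014, -0.004, 0, 0], [-0.018, -0.005, 0, 0]])

```text
t: 10.15
position: [421.9, 156.9, 140.4]
eef_rot: [[-0.259, 0.966, -0.0], [0.966, 0.259, 0.0], [0.0, -0.0, -1.0]]
contact_force: [-0.7, -0.4, -1.2]
finger_gap: 15.3
grip_force: 55.0
```

Emit:
servo_tool(deltas=[[-0.018, -0.005, 0, 0], [-0.018, -0.005, 0, 0], [-0.018, -0.005, 0, 0], [-0.018, -0.005, 0, 0], [-0.018, -0.005, 0, 0], [-0.018, -0.005, 0, 0], [-0.018, -0.005, 0, 0], [-0.018, -0.005, 0, 0]])

```text
t: 10.95
position: [420.3, 6.6, 140.5]
eef_rot: [[-0.257, 0.966, 0.0], [0.966, 0.257, -0.0], [-0.0, -0.0, -1.0]]
contact_force: [-0.1, -0.4, -2.7]
finger_gap: 15.1
grip_force: 55.0
```

Emit:
servo_tool(deltas=[[-0.018, -0.005, 0, 0], [-0.018, -0.005, 0, 0], [-0.018, -0.005, 0, 0], [-0.018, -0.005, 0, 0], [-0.014, -0.004, 0, 0], [-0.009, -0.003, 0, 0], [-0.005, -0.001, 0, 0], [0, 0, 0, 0]])

```text
t: 11.75
position: [419.4, -95.9, 140.5]
eef_rot: [[-0.257, 0.966, -0.0], [0.966, 0.257, 0.0], [0.0, 0.0, -1.0]]
contact_force: [0.8, -0.2, -1.4]
finger_gap: 15.9
grip_force: 55.0
```

Emit:
servo_tool(deltas=[[-0.004, -0.003, 0, 0], [-0.008, -0.006, 0, 0], [-0.012, -0.009, 0, 0], [-0.017, -0.0115, 0, 0], [-0.017, -0.0115, 0, 0], [-0.017, -0.0115, 0, 0], [-0.017, -0.0115, 0, 0], [-0.017, -0.0115, 0, 0]])

```text
t: 12.55
position: [374.0, -221.4, 140.6]
eef_rot: [[-0.258, 0.966, -0.0], [0.966, 0.258, -0.0], [-0.0, -0.0, -1.0]]
contact_force: [0.8, -0.5, -2.2]
finger_gap: 15.7
grip_force: 55.0
```

Emit:
servo_tool(deltas=[[-0.017, -0.0115, 0, 0], [-0.017, -0.0115, 0, 0], [-0.017, -0.0115, 0, 0], [-0.017, -0.0115, 0, 0], [-0.017, -0.0115, 0, 0], [-0.017, -0.0115, 0, 0], [-0.017, -0.0115, 0, 0], [-0.015, -0.01, 0, 0]])

```text
t: 13.35
position: [320.8, -374.4, 140.5]
eef_rot: [[-0.258, 0.966, -0.0], [0.966, 0.258, -0.0], [-0.0, -0.0, -1.0]]
contact_force: [0.9, -0.4, -1.5]
finger_gap: 15.1
grip_force: 55.0
```

Emit:
servo_tool(deltas=[[-0.011, -0.008, 0, 0], [-0.007, -0.005, 0, 0], [-0.003, -0.002, 0, 0], [0, 0, 0, 0]])

```text
t: 13.75
position: [312.7, -397.3, 140.5]
eef_rot: [[-0.258, 0.966, -0.0], [0.966, 0.258, 0.0], [0.0, 0.0, -1.0]]
contact_force: [0.4, 0.0, -1.4]
finger_gap: 15.4
grip_force: 55.0
```

Run:
```python
from h import *
s=manip.camera("side");t=manip.camera("top");cv2.imwrite("pics/s6.png",s);cv2.imwrite("pics/t6.png",t);P,R=frame();print(P,manip.state()["joint_pos"])
a=cv2.resize(t[200:300,330:480],None,fx=5,fy=3,interpolation=cv2.INTER_CUBIC)
b=cv2.resize(s[165:265,330:480],None,fx=5,fy=3,interpolation=cv2.INTER_CUBIC)
cv2.imwrite("pics/c6.png",np.vstack([a,b]))
X=P+124*R[:,0];X[2]=112;print(proj("top",X),proj("side",X))
```

```text
[ 313.18366146 -396.63876043  140.55257086] [ 1.02475987  0.09226505 -0.18316896  1.91656174  0.01813936  1.13458051
  1.09684569]
[382.1741184  287.07363719] [403.91628216 228.52029916]
```

View pics/c6.png

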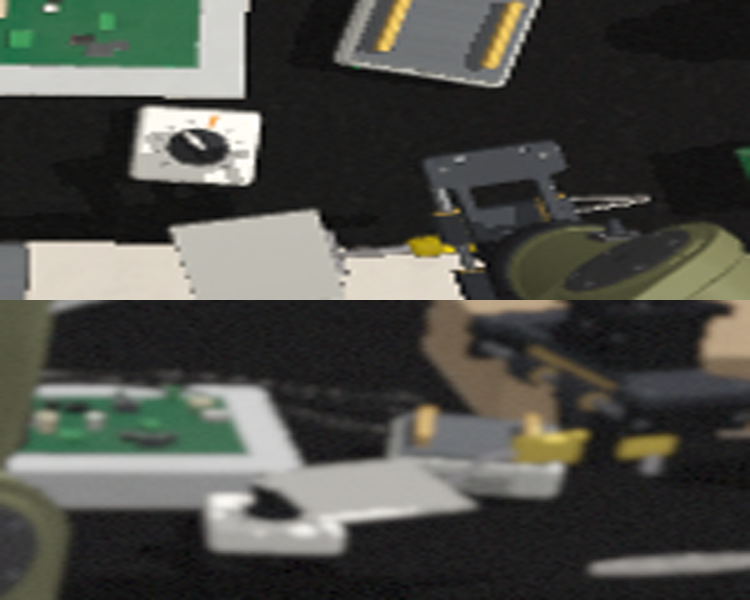

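The plate is still on the blade, in front of the controller at (385,287) px. The hotplate is clear. Next I turn the blade toward the hotplate.

Emit:
servo_tool(deltas=[[0, 0, 0, 1.5], [0, 0, 0, 3], [0, 0, 0, 4.5], [0, 0, 0, 6], [0, 0, 0, 6], [0, 0, 0, 6], [0, 0, 0, 6], [0, 0, 0, 6]])

```text
t: 14.65
position: [313.0, -396.8, 140.6]
eef_rot: [[0.411, 0.911, -0.0], [0.911, -0.411, 0.0], [0.0, -0.0, -1.0]]
contact_force: [-0.1, 0.1, -2.7]
finger_gap: 15.8
grip_force: 55.0
```

Emit:
servo_tool(deltas=[[0, 0, 0, 6], [0, 0, 0, 6], [0, 0, 0, 6], [0, 0, 0, 6], [0, 0, 0, 6], [0, 0, 0, 6], [0, 0, 0, 6], [0, 0, 0, 6]])

```text
t: 15.45
position: [312.9, -396.7, 140.6]
eef_rot: [[0.953, 0.304, -0.0], [0.304, -0.953, 0.0], [-0.0, -0.0, -1.0]]
contact_force: [-0.2, 0.0, -1.8]
finger_gap: 15.6
grip_force: 55.0
```

Emit:
servo_tool(deltas=[[0, 0, 0, 6], [0, 0, 0, 6], [0, 0, 0, 6], [0, 0, 0, 4.5], [0, 0, 0, 3], [0, 0, 0, 3], [0, 0, 0, 1.2], [0, 0, 0, 0]])

```text
t: 16.25
position: [312.9, -397.0, 140.6]
eef_rot: [[0.979, -0.203, -0.0], [-0.203, -0.979, 0.0], [-0.0, -0.0, -1.0]]
contact_force: [-0.2, 0.3, -1.4]
finger_gap: 15.4
grip_force: 55.0
```

Run:
```python
from h import *
s=manip.camera("side");t=manip.camera("top");cv2.imwrite("pics/s7.png",s);cv2.imwrite("pics/t7.png",t);P,R=frame();print(P,manip.state()["joint_pos"])
print("yaw",np.degrees(np.arctan2(R[1,0],R[0,0])))
X=P+124*R[:,0];X[2]=112;u,v=proj("top",X);print(u,v,proj("side",X))
m=cv2.inRange(t,(120,120,120),(255,255,255));u,v=int(u),int(v)
c=blob(m,(u-30,v-30,u+30,v+30));print(cv2.boundingRect(c.astype(np.int32)),rect("top",c,115),rect("top",c,111))
g=t.sum(axis=2,dtype=int)//3
print(g[v-26:v+28:3,u-30:u+32:3])
```

```text
[ 312.78141024 -397.15063014  140.54959765] [ 0.93727182  0.08873759 -0.09034121  1.91939119  0.00888949  1.13396106
 -0.93131701]
yaw -11.69079412589177
432.48825629161735 236.32494836079434 [442.69912889 203.33774051]
(402, 206, 51, 59) ((448.45452880859375, -421.20977783203125), (151.86056518554688, 120.70375061035156), 35.708988189697266) ((448.347412109375, -422.26739501953125), (152.31991577148438, 121.06884765625), 35.70899200439453)
[[129  74 171 116 114 116 117 118  75  98 139  84  25  28  25  26  29  21
   20  18  18]
 [ 72  89 160 114 112 113 115 116  76 159 120  26  27  27  27  23  26  17
   15  17  19]
 [ 81 102  94 114 113 115 116 114  75 172 130  27  23  27  25  28  28  22
   20  18  18]
 [112 110 114 114 114 112 113 131 249 250 212  98  27  25  28  26  25  27
   25  25  24]
 [ 89 123 127  88 113 112 116 237 249 249 249 250 250 251 146  48  25  27
   29  24  25]
 [ 19  17  18  25  95 129 128 249 249 249 249 250 249 250 250 249 250  26
   24  25  30]
 [ 16  21  20  21  18  18  41 249 249 249 249 250 249 250 250 250 250  27
   28  26  27]
 [ 19  19  19  19  18  25 113 24
[... 247 characters left out ...]
1  18  26  39 249 249 249 249 249 249 249 250 250 250  25  27
   24  27  26]
 [ 18  17  17  26  25 111 249 249 249 249 249 249 249 250 250 248  24  26
   27  24  25]
 [ 19  18  20  26  25  69 243 249 249 249 250 249 249 250 250 243  25  26
   29  25  25]
 [ 14  21  20  27  27  27  26 194 171 180 245 250 249 250 250  85  29  27
   30  24  24]
 [ 17  20  26  24  26  28  27  24  28  64 130 221  28 196 244  27  29  26
   27  20  18]
 [ 27  28  28  26  23  27  26  29  27  48  98  26  27  28  26  24  24  29
   25  25  16]
 [ 25  28  26  26  27  26  24  24  29  48 126  25  28  27  27  25  26  26
   25  27  14]
 [ 28  29  28  25  28  27  24  27  25  72  61  28  26  28  29  26  25  29
   25  26  20]]
```

```bash
cat >> h.py <<'E'
def edges(c,z,L=88):
    """square: min-area rect in world -> centre,size,yaw in (-45,45]"""
    (x,y),s,a=rect("top",c,z);return np.array([x,y]),np.round(s,1),(a+45)%90-45
E
python3 - <<'E'
from h import *
t=cv2.imread("pics/t7.png");P,R=frame()
for z in(112,115):
  for lo in(150,190,225):
    c=blob(cv2.inRange(t,(lo,)*3,(255,)*3),(407,215,460,268));C,s,a=edges(c,z);r=C-P[:2]
    print(z,lo,C.round(1),s,round(a,1),"rel",(r@R[:2,0]).round(1),(r@R[:2,1]).round(1))
# sub-pixel: mask moments of the plate (opened to cut off thin things)
m=cv2.inRange(t,(137,)*3,(255,)*3);k=np.zeros_like(m);k[215:268,407:460]=m[215:268,407:460];k=cv2.morphologyEx(k,cv2.MORPH_OPEN,np.ones((7,7)))
c=blob(k,(0,0,640,400));M=cv2.moments(k,True);u,v=M["m10"]/M["m00"],M["m01"]/M["m00"];C=ray("top",u,v,115)[:2];r=C-P[:2]
print("centroid",C,(r@R[:2,0]).round(1),(r@R[:2,1]).round(1),edges(c,115))
# hotplate same way, from first picture: brass bars
t=cv2.imread("pics/top0.png");h=cv2.cvtColor(t,cv2.COLOR_BGR2HSV);b=cv2.inRange(h,(10,80,80),(35,255,255));q=[]
for x0,x1 in((395,418),(418,445)):
    k=np.zeros_like(b);k[185:235,x0:x1]=b[185:235,x0:x1];M=cv2.moments(k,True);q.append(ray("top",M["m10"]/M["m00"],M["m01"]/M["m00"],60)[:2])
    c=blob(k,(0,0,640,400));print(cv2.fitLine(np.array([ray("top",*p,60)[:2] for p in c],np.float32),cv2.DIST_L2,0,.01,.01)[:2].ravel())
q=np.array(q);w=q[0]-q[1];print("seat",q.mean(0),"sep",np.linalg.norm(w),"yaw",np.degrees(np.arctan2(w[1],w[0]))-90)
E
```

```text
112 150 [ 423.6 -425.5] [ 88.1 142.6] -12.5 rel 114.3 5.4
112 190 [ 418.8 -425.1] [ 87.1 127.3] -13.0 rel 109.5 5.9
112 225 [ 437.6 -428.6] [86.1 85.5] -13.3 rel 128.6 5.5
115 150 [ 423.7 -424.7] [ 87.9 142.3] -12.5 rel 114.2 4.5
115 190 [ 419.  -424.3] [ 86.9 127. ] -13.0 rel 109.5 5.0
115 225 [ 437.7 -427.8] [86.  85.3] -13.3 rel 128.5 4.7
centroid [ 437.57584495 -427.74342048] 128.4 4.7 (array([ 436.99777222, -427.92547607]), array([88.4, 97.3]), -11.04046630859375)
[ 0.9727571  -0.23182674]
[ 0.9716949  -0.23623937]
seat [ 517.21455625 -393.70720051] sep 67.92814534060733 yaw -13.522797251202562
```

The plate reads at yaw -13.3° and the hotplate at -13.5°, so that is aligned. I move the plate above the seat by camera difference, then remeasure.

Emit:
servo_tool(deltas=[[0.005, -0.003, 0, 0], [0.01, -0.007, 0, 0], [0.014, -0.01, 0, 0], [0.014, -0.01, 0, 0], [0.014, -0.01, 0, 0], [0.009, -0.006, 0, 0], [0.004, -0.003, 0, 0], [0.001, -0.0005, 0, 0]])

```text
t: 17.15
position: [392.9, -362.9, 140.4]
eef_rot: [[0.979, -0.202, -0.0], [-0.202, -0.979, 0.0], [-0.0, -0.0, -1.0]]
contact_force: [-0.6, 0.0, -1.5]
finger_gap: 15.6
grip_force: 55.0
```

Emit:
servo_tool(deltas=[[0, 0, 0.004, 0], [0, 0, 0.008, 0], [0, 0, 0.008, 0], [0, 0, 0.006, 0], [0, 0, 0.004, 0], [0, 0, 0, 0], [0, 0, 0, 0]])

```text
t: 17.85
position: [392.3, -363.5, 110.6]
eef_rot: [[0.979, -0.204, 0.0], [-0.204, -0.979, -0.0], [0.0, 0.0, -1.0]]
contact_force: [-0.3, 0.3, -1.7]
finger_gap: 16.0
grip_force: 55.0
```

```bash
cat >> h.py <<'E'
def look(name,z,box=(385,175,450,245),lo=225):
    s=manip.camera("side");t=manip.camera("top");cv2.imwrite(f"pics/s{name}.png",s);cv2.imwrite(f"pics/t{name}.png",t);P,R=frame()
    k=cv2.inRange(t,(lo,)*3,(255,)*3);m=np.zeros_like(k);m[box[1]:box[3],box[0]:box[2]]=k[box[1]:box[3],box[0]:box[2]]
    m=cv2.morphologyEx(m,cv2.MORPH_OPEN,np.ones((7,7)));c=blob(m,(0,0,640,400));C,s_,a=edges(c,z)
    print("P",P.round(1),"yaw",np.degrees(np.arctan2(R[1,0],R[0,0])).round(1),"plate",C.round(1),s_,round(a,1))
    d=np.array([517.2,-393.7])-C;print("to seat: tx,ty",(d@R[:2,0]).round(1),(d@R[:2,1]).round(1),"bbox",cv2.boundingRect(c.astype(np.int32)))
    return s,t
E
python3 - <<'E'
from h import *
look("8",85)
E
```

```text
P [ 392.6 -363.6  110.9] yaw -11.7 plate [ 518.8 -394.6] [85.6 86.8] -13.0
to seat: tx,ty -1.8 -0.6 bbox (406, 192, 32, 32)
```

Run:
```python
from h import *
t=cv2.imread("pics/top0.png").astype(np.float32);th=np.radians(-13.3);d=np.array([np.cos(th),np.sin(th)]);n=np.array([-d[1],d[0]]);S=np.array([517.2,-393.7])
def samp(along,lat,z):
    p=[proj("top",[*(S+a*d+l*n),z]) for a in along for l in lat]
    p=np.array(p,np.float32);q=cv2.remap(t,p[:,:1],p[:,1:],cv2.INTER_LINEAR).reshape(len(along),len(lat),3);return q
q=samp(np.arange(-24,25,4),np.arange(-64,64,2),60).mean(0)
for l,v in zip(np.arange(-64,64,2),q.astype(int)):print(l,v.tolist(),end=" ")
print()
for L in(34,-34):
    q=samp(np.arange(-50,51,2.5),np.arange(L-2,L+3,2),60).mean(1)[:,2];print("along",L,[(float(a),int(v)) for a,v in zip(np.arange(-50,51,2.5),q) if abs(abs(a)-36)<10])
```

```text
-64 [25, 26, 27] -62 [25, 25, 27] -60 [25, 26, 27] -58 [26, 26, 27] -56 [26, 27, 28] -54 [26, 27, 28] -52 [27, 27, 28] -50 [41, 42, 43] -48 [111, 116, 117] -46 [163, 169, 169] -44 [142, 143, 142] -42 [123, 125, 125] -40 [111, 139, 151] -38 [102, 175, 205] -36 [97, 192, 228] -34 [92, 187, 223] -32 [71, 148, 181] -30 [57, 108, 133] -28 [65, 87, 98] -26 [74, 77, 78] -24 [75, 75, 74] -22 [77, 76, 74] -20 [87, 86, 84] -18 [106, 104, 102] -16 [116, 115, 112] -14 [117, 116, 114] -12 [118, 116, 114] -10 [117, 116, 114] -8 [117, 116, 113] -6 [118, 116, 113] -4 [117, 116, 114] -2 [117, 116, 114] 0 [117, 115, 113] 2 [117, 115, 113] 4 [117, 115, 113] 6 [117, 115, 113] 8 [116, 115, 113] 10 [117, 115, 113] 12 [117, 115, 113] 14 [117, 115, 113] 16 [117, 115, 113] 18 [117, 115, 112] 20 [116, 115, 112] 22 [117, 115, 113] 24 [117, 115, 113] 26 [116, 117, 116] 28 [110, 138, 150] 30 [104, 176, 205] 32 [98, 192, 227] 34 [92, 187, 223] 36 [73, 151, 184] 38 [61, 107, 129] 40 [69, 84, 92] 42 [74, 75, 76] 44 [75, 75, 73] 46 [76, 75, 74] 48 [86, 86, 85] 50 [115, 119, 119] 52 [140, 147, 148] 54 [140, 147, 148] 56 [129, 136, 137] 58 [117, 123, 124] 60 [84, 88, 89] 62 [44, 46, 46] 
along 34 [(-45.0, 116), (-42.5, 114), (-40.0, 110), (-37.5, 97), (-35.0, 146), (-32.5, 203), (-30.0, 214), (-27.5, 215), (27.5, 206), (30.0, 213), (32.5, 216), (35.0, 181), (37.5, 135), (40.0, 115), (42.5, 115), (45.0, 139)]
along -34 [(-45.0, 117), (-42.5, 115), (-40.0, 114), (-37.5, 115), (-35.0, 155), (-32.5, 197), (-30.0, 205), (-27.5, 204), (27.5, 217), (30.0, 215), (32.5, 206), (35.0, 165), (37.5, 132), (40.0, 116), (42.5, 116), (45.0, 140)]
```

The bar tops, without their visible inner walls, put the seat at (517.3, -394.8). I shift -1.5 mm along the tool's x, then lower.

Emit:
servo_tool(deltas=[[-0.0015, 0, 0.002, 0], [0, 0, 0.005, 0], [0, 0, 0.005, 0], [0, 0, 0.003, 0], [0, 0, 0.002, 0], [0, 0, 0, 0], [0, 0, 0, 0]])

```text
t: 18.65
position: [390.9, -363.1, 93.6]
eef_rot: [[0.979, -0.204, 0.0], [-0.204, -0.979, -0.0], [0.0, 0.0, -1.0]]
contact_force: [-0.0, -0.7, -1.8]
finger_gap: 15.6
grip_force: 55.0
```

```bash
sed -i 's/517.2,-393.7/517.3,-394.3/' h.py
python3 - <<'E'
from h import *
look("9",68)
E
```

```text
P [ 391.  -363.2   93.8] yaw -11.7 plate [ 516.1 -394.5] [86.  85.3] -13.0
to seat: tx,ty 1.1 -0.4 bbox (405, 194, 31, 31)
```

Emit:
servo_tool(deltas=[[0.0005, 0, 0.001, 0], [0, 0, 0.001, 0], [0, 0, 0.001, 0], [0, 0, 0.001, 0], [0, 0, 0.001, 0], [0, 0, 0.001, 0], [0, 0, 0.001, 0], [0, 0, 0, 0]])

```text
t: 19.55
position: [391.2, -363.2, 86.4]
eef_rot: [[0.979, -0.204, -0.0], [-0.204, -0.979, 0.0], [-0.0, 0.0, -1.0]]
contact_force: [-0.6, -0.5, -2.5]
finger_gap: 15.9
grip_force: 55.0
```

Emit:
servo_tool(deltas=[[0, 0, 0.001, 0], [0, 0, 0.001, 0], [0, 0, 0.0005, 0], [0, 0, 0, 0], [0, 0, 0, 0], [0, 0, 0, 0]])

```text
t: 20.15
position: [391.4, -363.2, 84.1]
eef_rot: [[0.979, -0.203, 0.0], [-0.203, -0.979, -0.0], [0.0, 0.0, -1.0]]
contact_force: [0.9, -0.5, -1.5]
finger_gap: 15.2
grip_force: 55.0
```

Run:
```python
from h import *
s,t=look("10",64)
# side view: plate outline rows (bright) and blade clues; predicted near edge of plate at z 60/64 on bars
th=np.radians(-13.3);d=np.array([np.cos(th),np.sin(th)]);n=np.array([-d[1],d[0]])
g=s.sum(axis=2,dtype=int)//3
P,R=frame()
for l in(-30,-10,10,30):
    C=np.array([517.3,-394.3])-44*d+l*n;print(l,proj("side",[*C,64]).round(1),proj("side",[*C,60]).round(1))
print("blade rear corners",[proj("side",[*(P+75*R[:,0]+b*R[:,1])[:2],P[2]-32.5+z]).round(1).tolist() for b in(-22,22) for z in(0,3)])
print(g[204:232,405:450:3])
f=[manip.state()["contact_force"][2]];print(f)
```

```text
P [ 391.4 -363.2   84.1] yaw -11.7 plate [ 516.5 -394.4] [86.7 85.3] -13.4
to seat: tx,ty 0.8 -0.3 bbox (405, 194, 31, 30)
-30 [435.1 212.1] [435.  213.3]
-10 [428.6 211.4] [428.5 212.5]
10 [422.1 210.7] [422.  211.8]
30 [415.7 210. ] [415.5 211.1]
blade rear corners [[416.6, 215.2], [416.7, 214.4], [430.9, 216.7], [431.1, 215.9]]
[[ 24  62 190 233 201  85 118 245 245 174  44  57  38  90  92]
 [ 30  83 193 245 234 109 119 247 246 164  47 121  50  93 100]
 [ 51  92 191 249 245 126 104 244 239 124  71 186  80  94 101]
 [ 66  98 194 249 248 139  88 234 230  79 112 222 117  96 101]
 [ 61  98 200 248 248 154  75 213 219  40 147 238 134  91  92]
 [ 41  99 196 241 245 166  63 187 200  32 172 242 141  67  68]
 [ 35  99 167 215 231 164  58 156 182  31 190 244 145  43  42]
 [ 31 109 122 167 195 138  60 138 171  38 207 243 144  30  25]
 [ 29 116  88 121 141 114  64 129 146  37 209 234 145  30  30]
 [ 27 115  80  99 115 111  70 130 109  31 181 203 149  34  31]
 [ 21 117  78  86 110 111  77 130  87  34 134 158 155  28  29]
 [ 21 122  80  77  94  93  79 130  85  36 103 129 162  31  32]
 [ 23 129 1
[... 331 characters left out ...]
94 123  93 132 172 167 190  32  29]
 [ 26 131 136 141 133  87  99 121  95 134 158 163 171  32  27]
 [ 28 131 131 139 117  94 105 116  92 128 146 150 145  24  27]
 [ 32 131 128 140 108 112 108 115 104 126 142 144 134  29  34]
 [ 25 124 131 138 108 107 111 115 109 126 142 145 122  29  24]
 [ 26 109 127 133 110 105 112 116 110 129 144 144 113  30  32]
 [ 23  75  99 111 108 101 112 114 111 132 143 145 107  25  32]
 [ 12  46  62  75  84  80  97 115 108 130 142 142  95  30  27]
 [ 18  25  33  38  47  47  75 113  89 115 129 132  78  28  29]
 [ 21  22  19  20  28  23  60 111  57  78  95 103  53  26  27]
 [ 25  26  28  26  23  22  56 109  30  39  54  64  34  24  29]]
[np.float64(-1.6147508080810353)]
```

Emit:
servo_tool(deltas=[[-0.002, 0, 0, 0], [-0.003, 0, 0, 0], [-0.003, 0, 0, 0], [0, 0, 0, 0]])

```text
t: 20.65
position: [382.8, -361.5, 84.0]
eef_rot: [[0.979, -0.204, -0.0], [-0.204, -0.979, 0.0], [-0.0, 0.0, -1.0]]
contact_force: [0.7, -0.4, -1.5]
finger_gap: 15.5
grip_force: 55.0
```

Run:
```python
from h import *
look("11",64)
F=[];T=[]
for i in range(8):
    manip.camera("top");p=manip.state();F.append(p["contact_force"]);T.append(p["wrist_torque"])
print(np.mean(F,0).round(2),np.mean(T,0).round(3),np.std(T,0).round(3))
```

```text
P [ 383.4 -361.6   84.1] yaw -11.8 plate [ 516.5 -394.4] [86.7 85.3] -13.4
to seat: tx,ty 0.8 -0.3 bbox (405, 194, 31, 30)
[ 0.15 -0.08 -1.54] [0.044 0.042 0.017] [0.021 0.019 0.028]
```

The plate stayed put while the blade slid 8 mm. I draw the lifter out fully, then raise it.

Emit:
servo_tool(deltas=[[-0.005, 0, 0, 0], [-0.01, 0, 0, 0], [-0.015, 0, 0, 0], [-0.018, 0, 0, 0], [-0.018, 0, 0, 0], [-0.018, 0, 0, 0], [-0.013, 0, 0, 0], [-0.005, 0, 0, 0]])

```text
t: 21.95
position: [281.6, -340.5, 84.0]
eef_rot: [[0.979, -0.205, -0.001], [-0.205, -0.979, 0.0], [-0.001, 0.0, -1.0]]
contact_force: [0.0, -0.2, -1.5]
finger_gap: 15.7
grip_force: 55.0
```

Emit:
servo_tool(deltas=[[0, 0, -0.01, 0], [0, 0, -0.02, 0], [0, 0, -0.02, 0], [0, 0, -0.006, 0], [0, 0, 0, 0]])

```text
t: 22.45
position: [284.8, -341.5, 141.4]
eef_rot: [[0.979, -0.203, 0.002], [-0.203, -0.979, -0.002], [0.002, 0.002, -1.0]]
contact_force: [0.2, -0.1, -1.1]
finger_gap: 15.4
grip_force: 55.0
```

Run:
```python
from h import *
s,t=look("12",64)
h=cv2.cvtColor(s,cv2.COLOR_BGR2HSV)
c=blob(cv2.inRange(s,(170,)*3,(255,)*3),(395,185,450,216));print(cv2.approxPolyDP(c.astype(np.int32),2,True).reshape(-1,2).tolist())
th=np.radians(-13.4);d=np.array([np.cos(th),np.sin(th)]);n=np.array([-d[1],d[0]])
for a,b in((-44,44),(44,44),(44,-44),(-44,-44)):print(proj("side",[*(np.array([517,-394.5])+a*d+b*n),64]).round(1))
```

```text
P [ 283.6 -340.5  139.5] yaw -11.7 plate [ 516.5 -394.4] [86.7 85.3] -13.4
to seat: tx,ty 0.8 -0.3 bbox (405, 194, 31, 30)
[[413, 199], [411, 209], [422, 213], [421, 204]]
[411.2 209.5]
[412.3 197.5]
[439.5 200.4]
[439.8 212.7]
```

Emit:
servo_tool(deltas=[[0, 0, 0, -4], [0, 0, 0, -8], [0, 0, 0, -8], [0, 0, 0, -8], [0, 0, 0, -8], [0, 0, 0, -8], [0, 0, 0, -8], [0, 0, 0, -8]])

```text
t: 23.35
position: [283.2, -340.1, 138.8]
eef_rot: [[0.661, 0.75, -0.002], [0.75, -0.661, 0.002], [0.0, -0.002, -1.0]]
contact_force: [-0.8, -0.8, -1.3]
finger_gap: 15.6
grip_force: 55.0
```

Emit:
servo_tool(deltas=[[0, 0, 0, -8], [0, 0, 0, -8], [0, 0, 0, -8], [0, 0, 0, -8], [0, 0, 0, -8], [0, 0, 0, -3.3], [0.015, 0.034, 0, 0], [0.015, 0.034, 0, 0]])

```text
t: 24.15
position: [350.5, -308.7, 138.9]
eef_rot: [[-0.024, 1.0, -0.001], [1.0, 0.024, 0.001], [0.001, -0.001, -1.0]]
contact_force: [0.7, -1.0, -0.6]
finger_gap: 15.7
grip_force: 55.0
```

Emit:
servo_tool(deltas=[[0.03, 0.011, 0, 0], [0.03, 0.011, 0, 0], [0.03, 0.011, 0, 0], [0.03, 0.011, 0, 0], [0.03, 0.011, 0, 0], [0.03, 0.011, 0, 0], [0.03, 0.01, 0, 0], [0, 0, 0, 0]])

```text
t: 24.95
position: [421.7, -92.2, 139.1]
eef_rot: [[-0.034, 0.999, -0.001], [0.999, 0.034, 0.002], [0.002, -0.001, -1.0]]
contact_force: [0.4, 0.2, -2.1]
finger_gap: 15.4
grip_force: 55.0
```

Emit:
servo_tool(deltas=[[0.02, 0, 0, 0], [0.03, 0, 0, 0], [0.03, -0.001, 0, 0], [0.03, -0.001, 0, 0], [0.02, 0, 0, 0], [0.005, 0, 0.02, 0], [0, 0, 0.03, 0], [0, 0, 0.02, 0]])

```text
t: 25.75
position: [414.0, 37.6, 67.8]
eef_rot: [[-0.028, 1.0, -0.003], [1.0, 0.028, -0.0], [-0.0, -0.003, -1.0]]
contact_force: [0.1, -0.6, -1.4]
finger_gap: 15.6
grip_force: 55.0
```

Emit:
servo_tool(deltas=[[0, 0, 0.015, 0], [0, 0, 0.01, 0], [0, 0, 0.004, 0], [0, 0, 0, 0], [0, 0, 0, 0]])

```text
t: 26.25
position: [415.9, 37.9, 41.5]
eef_rot: [[-0.027, 1.0, 0.001], [1.0, 0.027, -0.0], [-0.0, 0.001, -1.0]]
contact_force: [0.3, 0.9, -1.7]
finger_gap: 15.3
grip_force: 55.0
```

Emit:
servo_tool(deltas=[[0, 0, 0.002, 0], [0, 0, 0.001, 0], [0, 0, 0.001, 0], [0, 0, 0.001, 0], [0, 0, 0, 0]])

```text
t: 26.75
position: [415.3, 37.9, 35.9]
eef_rot: [[-0.027, 1.0, -0.0], [1.0, 0.027, -0.0], [-0.0, -0.0, -1.0]]
contact_force: [-0.8, -0.1, -1.4]
finger_gap: 15.9
grip_force: 55.0
```

Emit:
servo_tool(deltas=[[0, 0, 0.001, 0], [0, 0, 0.001, 0], [0, 0, 0, 0], [0, 0, 0, 0]])

```text
t: 27.15
position: [415.3, 37.9, 34.0]
eef_rot: [[-0.027, 1.0, -0.0], [1.0, 0.027, -0.0], [-0.0, -0.0, -1.0]]
contact_force: [-0.1, -0.2, -1.2]
finger_gap: 15.5
grip_force: 55.0
```

Emit:
servo_tool(deltas=[[0, 0, 0.001, 0], [0, 0, 0, 0]])

```text
t: 27.35
position: [415.3, 37.9, 32.9]
eef_rot: [[-0.027, 1.0, -0.0], [1.0, 0.027, -0.0], [-0.0, -0.0, -1.0]]
contact_force: [-0.1, -0.7, -1.5]
finger_gap: 15.9
grip_force: 55.0
```

Emit:
servo_tool(deltas=[[0, 0, 0.001, 0], [0, 0, 0, 0]])

```text
t: 27.55
position: [415.5, 37.9, 32.2]
eef_rot: [[-0.027, 1.0, 0.0], [1.0, 0.027, -0.0], [-0.0, 0.0, -1.0]]
contact_force: [-0.6, -0.7, 1.2]
finger_gap: 16.0
grip_force: 55.0
```

Emit:
servo_tool(deltas=[[0, 0, 0.001, 0], [0, 0, 0, 0]])

```text
t: 27.75
position: [415.5, 37.9, 32.1]
eef_rot: [[-0.027, 1.0, -0.001], [1.0, 0.027, -0.001], [-0.001, -0.001, -1.0]]
contact_force: [-4.4, 0.3, 12.5]
finger_gap: 15.7
grip_force: 55.0
```

Emit:
servo_tool(deltas=[[0, 0, -0.001, 0], [0, 0, 0, 0]])

```text
t: 27.95
position: [415.6, 37.9, 32.2]
eef_rot: [[-0.027, 1.0, 0.001], [1.0, 0.027, -0.0], [-0.0, 0.001, -1.0]]
contact_force: [-1.2, 0.0, 2.9]
finger_gap: 15.6
grip_force: 55.0
```

Emit:
servo_tool(deltas=[[0, 0, 0, 0], [0, 0, 0, 0], [0, 0, 0, 0], [0, 0, 0, 0], [0, 0, 0, 0], [0, 0, 0, 0]], grip=0.05)

```text
t: 28.55
position: [415.4, 37.9, 32.0]
eef_rot: [[-0.027, 1.0, -0.0], [1.0, 0.027, -0.0], [-0.0, -0.0, -1.0]]
contact_force: [-0.1, -0.6, 0.1]
finger_gap: 48.8
grip_force: 0.0
```

Emit:
servo_tool(deltas=[[0, 0, -0.01, 0], [0, 0, -0.03, 0], [0, 0, -0.04, 0], [0, 0, -0.03, 0], [0, 0, 0, 0]])

```text
t: 29.05
position: [418.7, 38.3, 146.9]
eef_rot: [[-0.027, 1.0, 0.009], [1.0, 0.027, -0.001], [-0.001, 0.009, -1.0]]
contact_force: [-0.8, 0.7, 0.1]
finger_gap: 50.2
grip_force: 0.0
```

Run:
```python
from h import *
t=cv2.imread("pics/t7.png");t0=cv2.imread("pics/top0.png");h=cv2.cvtColor(t0,cv2.COLOR_BGR2HSV)
o=cv2.inRange(h,(5,60,150),(20,255,255));k=np.zeros_like(o);k[230:250,358:382]=o[230:250,358:382];M=cv2.moments(k,True);mk=ray("top",M["m10"]/M["m00"],M["m01"]/M["m00"],26)[:2]
C,s,a=edges(blob(cv2.inRange(h,(0,0,150),(180,60,255)),(350,230,388,268)),26);print("ctl",C,s,a,"mark",mk,np.degrees(np.arctan2(*(mk-C)[::-1])),np.linalg.norm(mk-C))
# disc: dark blob, dial axis at z~32
g=cv2.cvtColor(t0,cv2.COLOR_BGR2GRAY);k=np.zeros_like(g);k[241:256,362:377]=cv2.inRange(g,0,120)[241:256,362:377]
(u,v),r=cv2.minEnclosingCircle(blob(k,(0,0,640,400)).astype(np.float32));A=ray("top",u,v,32)[:2];print("disc",u,v,r,A)
# pointer pixels on bar top (z 55)
b=g[244:250,364:373];P=np.array([ray("top",364+x,244+y,55)[:2] for y,x in zip(*np.where(b>140))],np.float32)
l=cv2.fitLine(P,cv2.DIST_L2,0,.01,.01).ravel();print("pointer",l,np.degrees(np.arctan2(l[1],l[0])),P.mean(0))
t=manip.camera("top");cv2.imwrite("pics/t13.png",t);print(frame()[0])
```

```text
ctl [ 388.26745605 -245.64474487] [75.4 75.9] -3.9488525390625 mark [ 413.42445976 -255.6130154 ] -21.615568565523798 27.059956623359394
disc 369.0 248.5 6.103377819061279 [ 387.5255282  -245.40441603]
pointer [   0.68141395    0.73189825  395.85913    -239.60052   ] 47.045765 [ 395.85916 -239.60054]
[417.18118878  38.00547155 144.65801297]
```

Emit:
servo_tool(deltas=[[-0.025, 0.001, 0, 0], [-0.04, 0.002, 0, 0], [-0.04, 0.002, 0, 0], [-0.033, 0, 0, 0], [-0.037, -0.01, 0, 0], [-0.037, -0.01, 0, 0], [-0.037, -0.01, 0, 0], [-0.034, -0.011, 0, 0]])

```text
t: 29.9
position: [385.8, -247.1, 141.0]
eef_rot: [[-0.027, 1.0, -0.002], [1.0, 0.027, 0.001], [0.001, -0.002, -1.0]]
contact_force: [0.5, 0.2, 0.4]
finger_gap: 50.0
grip_force: 0.0
```

Emit:
servo_tool(deltas=[[0, 0, 0, 8], [0, 0, 0, 8], [0, 0, 0, 8], [0, 0, 0, 8], [0, 0, 0, 8], [0, 0, 0, 8], [0, 0, 0, 8], [0, 0, 0, 3]])

```text
t: 30.7
position: [386.3, -245.3, 140.9]
eef_rot: [[0.845, 0.535, -0.002], [0.535, -0.845, 0.001], [-0.001, -0.002, -1.0]]
contact_force: [0.8, -0.2, 0.4]
finger_gap: 49.9
grip_force: 0.0
```

Emit:
servo_tool(deltas=[[0, 0, 0, 0], [0, 0, 0, 0]])

```text
t: 30.9
position: [386.6, -245.6, 141.3]
eef_rot: [[0.842, 0.539, -0.001], [0.539, -0.842, 0.001], [-0.001, -0.001, -1.0]]
contact_force: [0.1, -0.4, 0.0]
finger_gap: 49.8
grip_force: 0.0
```

Run:
```python
from h import *
t=manip.camera("top");s=manip.camera("side");cv2.imwrite("pics/t14.png",t);cv2.imwrite("pics/s14.png",s);h=cv2.cvtColor(t,cv2.COLOR_BGR2HSV)
print("handle",rect("top",blob(cv2.inRange(h,(20,120,120),(35,255,255)),(255,225,305,250)),49))
print("blade",rect("top",blob(cv2.inRange(h,(0,0,110),(180,60,255)),(222,225,258,250)),3))
g=s.sum(axis=2,dtype=int);print("side blade col 246",g[230:248,246])
P,R=frame();print(P,np.degrees(np.arctan2(R[1,0],R[0,0])));d=np.array([387.8,-246.3])-P[:2];print("tx,ty",d@R[:2,0],d@R[:2,1])
```

```text
handle ((414.7813720703125, 33.131614685058594), (15.45262622833252, 92.99437713623047), 1.629855990409851)
blade ((412.4132385253906, 152.05697631835938), (41.52302169799805, 83.46833038330078), 1.6320257186889648)
side blade col 246 [100 111 158 342 521 611 636 642 646 643 628 564 419 229  98  57  62  61]
[ 386.83343296 -245.73972034  141.63206733] 32.615490745345035
tx,ty 0.512155957819458 0.9929051398318813
```

The lifter lies flat, with the same side profile as at the start. I descend on the dial.

Emit:
servo_tool(deltas=[[0.0005, 0.001, 0.02, 0], [0, 0, 0.03, 0], [0, 0, 0.025, 0], [0, 0, 0.012, 0], [0, 0, 0.005, 0], [0, 0, 0.003, 0], [0, 0, 0, 0]])

```text
t: 31.7
position: [388.6, -246.8, 47.7]
eef_rot: [[0.843, 0.538, 0.001], [0.538, -0.843, -0.001], [0.0, 0.001, -1.0]]
contact_force: [0.2, 0.6, -0.0]
finger_gap: 49.9
grip_force: 0.0
```

Emit:
servo_tool(deltas=[[0, 0, 0, 0], [0, 0, 0, 0], [0, 0, 0, 0], [0, 0, 0, 0], [0, 0, 0, 0], [0, 0, 0, 0], [0, 0, 0, 0], [0, 0, 0, 0]], grip=0.0, squeeze=20)

```text
t: 32.5
position: [387.0, -244.9, 46.9]
eef_rot: [[0.843, 0.538, -0.003], [0.538, -0.843, 0.003], [-0.001, -0.004, -1.0]]
contact_force: [-3.2, 4.5, 5.6]
finger_gap: 11.8
grip_force: 20.0
```

Emit:
servo_tool(deltas=[[0, -0.002, 0, 0], [0, 0, 0, 4], [0, 0, 0, 6], [0, 0, 0, 6], [0, 0, 0, 6], [0, 0, 0, 6], [0, 0, 0, 6], [0, 0, 0, 6]])

```text
t: 33.3
position: [386.7, -243.9, 46.9]
eef_rot: [[0.991, -0.133, -0.001], [-0.133, -0.991, 0.001], [-0.001, -0.001, -1.0]]
contact_force: [-0.5, 2.7, 2.0]
finger_gap: 11.7
grip_force: 20.0
```

Emit:
servo_tool(deltas=[[0, 0, 0, 5], [0, 0, 0, 4], [0, 0, 0, 2.5], [0, 0, 0, 0], [0, 0, 0, 0], [0, 0, 0, 0]])

```text
t: 33.9
position: [386.8, -243.7, 46.9]
eef_rot: [[0.946, -0.323, -0.001], [-0.323, -0.946, 0.002], [-0.001, -0.001, -1.0]]
contact_force: [-1.4, 4.6, 3.3]
finger_gap: 11.8
grip_force: 20.0
```

Emit:
servo_tool(deltas=[[0, -0.0015, 0, 0], [0, 0, 0, 0]])

```text
t: 34.1
position: [386.8, -243.6, 46.9]
eef_rot: [[0.946, -0.324, -0.001], [-0.324, -0.946, -0.0], [-0.001, 0.001, -1.0]]
contact_force: [-2.8, 2.7, 2.7]
finger_gap: 11.6
grip_force: 20.0
```

Emit:
servo_tool(deltas=[[0, 0, 0, 0], [0, 0, 0, 0], [0, 0, 0, 0], [0, 0, 0, 0], [0, 0, 0, 0]], grip=0.04)

```text
t: 34.6
position: [387.6, -243.6, 47.1]
eef_rot: [[0.946, -0.325, 0.0], [-0.325, -0.946, -0.0], [0.0, 0.0, -1.0]]
contact_force: [-0.3, -0.6, 0.2]
finger_gap: 37.9
grip_force: 0.0
```

Emit:
servo_tool(deltas=[[0, 0, -0.01, 0], [0, 0, -0.03, 0], [0, 0, -0.04, 0], [0, 0, -0.04, 0], [0, 0, -0.03, 0], [0, 0, 0, 0]])

```text
t: 35.2
position: [390.2, -245.0, 202.7]
eef_rot: [[0.946, -0.325, 0.008], [-0.325, -0.946, -0.006], [0.01, 0.003, -1.0]]
contact_force: [0.3, -0.3, 0.4]
finger_gap: 39.9
grip_force: 0.0
```

Emit:
servo_tool(deltas=[[-0.02, 0.03, 0, 0], [-0.02, 0.03, 0, 0], [-0.02, 0.03, 0, 0], [-0.02, 0.03, 0, 0], [-0.02, 0.03, 0, 0], [0, 0.02, 0, 0], [0, 0, 0, 0], [0, 0, 0, 0]])

```text
t: 36.0
position: [237.8, -371.1, 196.7]
eef_rot: [[0.946, -0.325, -0.0], [-0.325, -0.946, 0.001], [-0.001, -0.001, -1.0]]
contact_force: [1.0, -0.2, 0.7]
finger_gap: 40.0
grip_force: 0.0
```

Run:
```python
from h import *
s,t=look("15",64)
g=cv2.cvtColor(t,cv2.COLOR_BGR2GRAY);print(g[236:258,360:380])
print(cv2.absdiff(t,cv2.imread("pics/top0.png"))[255:280,420:465].max())
```

```text
P [ 238.4 -370.6  196.8] yaw -18.8 plate [ 516.5 -394.3] [86.8 85.3] -13.4
to seat: tx,ty 0.7 -0.3 bbox (405, 194, 31, 30)
[[243 239 232 205 200 187 163 163 150 148 146 136 130 122  94  84  76  53
   50  35]
 [251 250 250 249 248 248 248 251 249 247 246 242 233 226 202 191 183 165
  161 149]
 [251 251 251 252 252 252 253 252 252 252 252 250 232 233 249 249 248 252
  250 248]
 [251 252 251 251 251 252 252 247 245 252 252 250 194 212 252 253 253 253
  253 253]
 [251 251 252 251 252 252 250 225 195 252 252 248 180 241 253 252 253 253
  253 253]
 [251 251 251 247 246 252 251 250 228 248 251 235 193 252 253 253 253 252
  253 253]
 [252 252 250 225 195 251 244 242 241 211 241 227 223 253 252 249 249 253
  253 253]
 [252 251 251 244 218 240 158  80  40  40  34  97 223 244 251 222 230 253
  253 253]
 [251 248 248 187 178 108  42  42  42  35  30 105 228 134 244 230 253 253
  252 253]
 [250 221 241 181 107  45  42  42  41  31  56 158 210  74 182 246 253 253
  252 252]
 [250 223 163 146  38  42  43  42  36  25  92 223 120  50  77 188 252 246
  248 252]
 [251 242 184 108  44  43  41  41  26  34 
[... 195 characters left out ...]
52 252
  252 252]
 [213 143 185 121  45  43  40  28  32  56  57  54  54  60  64 145 248 248
  252 252]
 [188 187 186 158  62  43  40  24  41  58  57  50  57  59  74 174 227 223
  248 252]
 [187 188 187 185 133  50  38  28  55  56  56  45  57  61 128 252 251 227
  229 252]
 [187 187 183 181 184 109  59  33  56  54  52  51  79 130 200 252 252 251
  251 252]
 [203 186 157 145 202 201 165 117 118  93  95 127 175 224 245 246 251 251
  251 252]
 [249 202 187 208 252 251 250 223 222 192 195 225 251 250 199 195 251 251
  251 250]
 [251 251 251 251 251 251 251 251 251 251 251 251 251 252 250 228 251 251
  251 250]
 [252 251 251 252 251 251 251 251 251 251 251 251 252 251 251 251 251 251
  252 249]]
7
```

The pointer's slope (0.33 px per row) matches the orange mark's slope (0.30). The plate is on its seat at about -13.4° and the tweezers haven't moved.

```bash
python3 -c "
from station import manip
print(manip.sign_off())"
```

```text
the job is handed in; nothing more can be done
None
```

I handed the job in at about 36 s: the plate lies flat within about 1 mm of the hotplate seat's centre, the lifter is back on the bench on its blade and foot, the dial pointer is on the orange mark to within about 2°, and the tweezers are unmoved.

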